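Zero a contour gauge with the fingertips and lock it

ROBOT

A 6-joint arm with a two-finger parallel gripper is mounted at the origin on a cart in front of the work surface, level with it; the furniture and walls round the work are solid. World frame = base frame: x ahead of the robot, y to its left, z up, the work surface at z = 0. Lengths are in m, angles in rad, forces in N, time in s.
With the tool pointing down it reaches from about 0.325 to 0.9 m from the base axis. Payload 6.1 kg.
Tool frame: the origin (TCP) lies midway between the tips of the shut fingers; the grasp point (between the pads) lies r.grip_point_offset behind it (r.grip_point_offset is the distance from the TCP to the grasp point, in m); z points along the fingers, y is the line along which they close (so a half turn about z gives the same grasp; the last joint's range is limited). The gripper opens to 87 mm and grips with 3 to 60 N. Pads are 19 mm wide; open, the fingers measure 117 mm over their backs; the gripper's body (75 mm by 190 mm) begins 51 mm behind the grasp point.
Start: joints at [-1.312, 0.22, 1.526, -0, 1.395, -0.126], TCP at [0.235, -0.579, 0.223] pointing down, gripper open.
Joint ranges: [-2.98, 2.98], [-0.91, 2.08], [0.09, 2.57], [-1.24, 4.39], [0.2, 2.65], [-2.68, 2.68]. Speed limits (rad/s): [2.57, 2.57, 3.01, 3.14, 3.14, 3.14].

INTERFACE

Orientations are given as a unit quaternion [x, y, z, w].
In Python, from station import r gives the robot as it stands. The module is installed in compiled form; this text tells all that it offers.
- The arm moves only by the shell command python3 -m creep 'ROWS' [FORCE]. ROWS is JSON, a list of rows, each an object with "gripper": the finger opening in cm, from 0 to 8.7; "travel": the shift along the tool's x, y, z in cm, a list of three; "twist": the turn about the tool's z in rad. A call has 1 to 8 rows; each row is the pose to reach, as a shift and turn from the pose commanded when the call began, along the tool's axes at that moment; what a row does not reach only later rows make up. A row lasts 1/12 s, in which the tool goes at most 41.7 mm and 7.16 degrees, less where a joint would pass 70% of its speed; a pose out of reach is approached as far as the arm can. A call with a gripper value outside its range is refused whole. The fingers move at their own pace and stop on an object; FORCE is the grip in N (left out, the last holds). Time passes only in rows, so rows that repeat a pose let the fingers close. It gives the time, the measured TCP pose, the force, the opening and the grip force at its end, in the units of the state.
- r.get_state(): the state, without advancing time (a new reading comes with each control period).
- r.capture(name): name is "side" or "top" or "wrist"; returns (picture, depth): 480x640x3 uint8, blue, green, red; 480x640 float32, m along the optical axis (not along the pixel's ray), 0 where there is no reading.
- r.camera_params(name): a dict with "fx", "fy", "cx", "cy" (pixels), "rvec" (rotation vector, rad) and "tvec" (3), from world to camera coordinates, as OpenCV has them; the wrist camera has in their place "T_tool_cam" (4x4, takes a point from camera to tool coordinates, whose origin is the TCP and whose axes are the flange's). Camera axes: x right, y down, z forward; pixel columns grow to the right and rows downward; lengths in m; the calibration is good to about 2 mm. A picture is of the moment at which its call begins: read the wrist's pose just before it. camera_params takes no time and is no camera call.
- r.finish_job(): hands the job in; it is judged then, once.
Trained networks look in the newest picture that a camera, given by its name, has taken for a name from the list of things; names that differ only in an ending like _2 or _b are one class to them, and where a whole thing is asked for, a point or a joint stands for the part that bears it (a point fixed in the world has none). Each returns a list of dicts, best first, with "conf" (0 to 1); they miss things now and then, are a little off and sometimes report something else, mostly with a low value. They report only what shows in the picture. A call takes as long as a camera call.
- r.look_for(camera, thing): "extent" ([left, top, width, height] in pixels, round what is visible of it).
The state is a dict: "time_s": time; "q": joint angles; "joint_vel": joint speeds; "joint_torque": joint torques, N m; "position": TCP position; "tcp_rot": TCP orientation; "wrist_force": force on the tool from outside, world axes, zero at the start; "torque": the same for the moment, N m; "grip_width": finger opening in m; "finger_force": force on a finger pad.
Only numpy, scipy, OpenCV 4.12 (cv2) and the standard library are available. Lean on these libraries where they do the work, as an engineer would, in place of code of your own. Each camera call takes 0.05 s, during which the arm holds its last target. There are 200 camera calls.

TASK

The contour gauge on the bench still holds the outline of the last knife handle. Run the fingertips along its row of steel blades and press every blade in until its nose is flush with the front edge of the gauge's body; then push the lock lever on top of the gauge right round to its stop, so that it lies along the body and the row stays straight. Use a light touch: do not lift the gauge or shove it along the bench, and leave the things round it where they lie.

Things in the scene. Friction and masses are not known exactly. Their poses are not given: they have to be found in the camera images.
- gauge: contour gauge lying loose on the bench, 0.8 to 1 kg (slides at some 4 N or more): dark steel body 50 mm deep (own x), 176 mm long (own y), 22 mm high; between its two plates 16 steel blades side by side, in the middle 128 mm of its length. Origin: centre of the underside. Own -x is the front, where the blades stand out, roughly towards the robot; the front edge lies 25 mm ahead of the origin
- lock_lever (a joint): the gauge's lock lever, rad: 0 open, pointing straight back (gauge's own +x); swings clockwise seen from above to 1.57 = locked, at its stop, lying along the body (own -y). Level swing about an upright pivot on the left end (own x 0, y +70 mm); 0.025 N m of friction, stays where put; arm 25 to 30 mm above the bench, clear over the body's top at 22 mm
- lever_knob (a point): centre of the upright black knob at the lever's end: 13 mm across, 44 mm from the pivot, spanning 24 to 44 mm above the bench (this point is at 34 mm)
- blade_1 (a joint): blade 1: how far its nose stands out in front of the body's front edge, m; 0 = flush, at most 0.036. Leftmost, gauge's own y = +60 mm; blade k lies at y = 68 - 8k mm. All blades: 7.4 mm wide, rounded nose, spanning 7.5 to 15.5 mm above the bench, sliding in own x with about 0.4 N of friction each and staying where put
- blade_2 (a joint): blade 2: how far its nose stands out in front of the body's front edge, m; 0 = flush, at most 0.036. When flush its nose is level with the front edges of the body's plates (1.5 to 7 and 16 to 22 mm high), so a finger laid on that edge cannot press it deeper
- blade_3 (a joint): blade 3: how far its nose stands out in front of the body's front edge, m; 0 = flush, at most 0.036. Blades are 86 mm long: pressed in, they come out up to 36 mm at the back of the body
- blade_4 (a joint): blade 4: how far its nose stands out in front of the body's front edge, m; 0 = flush, at most 0.036
- blade_5 (a joint): blade 5: how far its nose stands out in front of the body's front edge, m; 0 = flush, at most 0.036
- blade_6 (a joint): blade 6: how far its nose stands out in front of the body's front edge, m; 0 = flush, at most 0.036
- blade_7 (a joint): blade 7: how far its nose stands out in front of the body's front edge, m; 0 = flush, at most 0.036
- blade_8 (a joint): blade 8: how far its nose stands out in front of the body's front edge, m; 0 = flush, at most 0.036
- blade_9 (a joint): blade 9: how far its nose stands out in front of the body's front edge, m; 0 = flush, at most 0.036
- blade_10 (a joint): blade 10: how far its nose stands out in front of the body's front edge, m; 0 = flush, at most 0.036
- blade_11 (a joint): blade 11: how far its nose stands out in front of the body's front edge, m; 0 = flush, at most 0.036
- blade_12 (a joint): blade 12: how far its nose stands out in front of the body's front edge, m; 0 = flush, at most 0.036
- blade_13 (a joint): blade 13: how far its nose stands out in front of the body's front edge, m; 0 = flush, at most 0.036
- blade_14 (a joint): blade 14: how far its nose stands out in front of the body's front edge, m; 0 = flush, at most 0.036
- blade_15 (a joint): blade 15: how far its nose stands out in front of the body's front edge, m; 0 = flush, at most 0.036
- blade_16 (a joint): blade 16: how far its nose stands out in front of the body's front edge, m; 0 = flush, at most 0.036. Rightmost, gauge's own y = -60 mm
- handle_blank: light wooden knife-handle blank, 23 x 118 x 19 mm, lying (its long axis is its own y); a bystander, origin at the centre of its underside
- loupe: black eye loupe, ring 37 mm across, 22 mm high; a bystander, origin at the centre of its underside
- ferrule: cream ferrule ring, 23 mm across, 22 mm high; a bystander, origin at the centre of its underside
- marker: felt marker, 124 mm long (own x), 14 mm high, lying; a bystander, origin at the centre of its underside
- screwdriver: screwdriver with red handle, 180 mm long (own x), 24 mm high, lying; a bystander, origin at the centre of its underside

How it is judged:
On the way, in this order (a step that is already met when the one before it is completed fails the run):
1. every blade is pressed in flush (less than 3 mm out) while the lock lever is still open (under 0.8 rad) (value of joint each of blade_1, blade_2, blade_3, blade_4, blade_5, blade_6, blade_7, blade_8, blade_9, blade_10, blade_11, blade_12, blade_13, blade_14, blade_15, blade_16 below 0.003 m and value of joint lock_lever below 0.8 rad), for 0.2 s.
2. the lock lever is swung over to its stop (over 1.4 rad) (value of joint lock_lever above 1.4 rad), for 0.2 s.
At the end, for the whole second after the job is handed in: All 16 blades stand out less than 3 mm, the lock lever is within about 10 degrees of its stop (over 1.4 rad), and the gauge lies flat and still on the bench within 40 mm of where it was (value of joint each of blade_1, blade_2, blade_3, blade_4, blade_5, blade_6, blade_7, blade_8, blade_9, blade_10, blade_11, blade_12, blade_13, blade_14, blade_15, blade_16 below 0.003 m and value of joint lock_lever above 1.4 rad and distance of gauge from where it was at the start of the episode below 0.04 m and height (world z) of gauge below 0.004 m and angle between gauge's own z axis and vertical below 0.05 rad and linear speed of gauge below 0.01 m/s); the robot touches nothing.
It fails at once if the gauge is lifted (10 mm) or tipped (0.2 rad) (height (world z) of gauge above 0.01 m or angle between gauge's own z axis and vertical above 0.2 rad).
It fails at once if the gauge is shoved more than 40 mm along the bench (distance of gauge from where it was at the start of the episode above 0.04 m).
It fails at once if the fingers press on the gauge with more than 25 N (contact force between the fingers and gauge above 25 N).
It fails at once if a bystander is moved by more than 25 mm (distance of any of handle_blank, loupe, ferrule, marker, screwdriver from where it was at the start of the episode above 0.025 m).
It also fails if it takes over 72 s, if anything falls off the work surface, if the arm or the gripper's body presses on something with over 40 N, if the wrist force passes 120 N, or if a joint passes its speed limit or range.

## Working session

There is one attempt and no reset: what is moved stays moved. The work goes in short steps, Python scripts to look and compute and a shell command to move; the robot and the scene stay as the last step left them, time stands still between calls to the robot, and variables do not carry over. Pictures are saved under pics/ and viewed, at most 13 in all, crops included, and the job is handed in when it is done.

```bash
mkdir -p pics; cat > h.py <<'E'
import numpy as np, cv2
from scipy.spatial.transform import Rotation as R
from station import r
def cam(name):
    p=r.camera_params(name)
    K=np.array([[p['fx'],0,p['cx']],[0,p['fy'],p['cy']],[0,0,1]])
    if 'rvec' in p:
        M=cv2.Rodrigues(np.array(p['rvec'],float))[0]; t=np.array(p['tvec'],float).ravel()
        return K,M.T,-M.T@t   # cam->world
    s=r.get_state(); Rt=R.from_quat(s['tcp_rot']).as_matrix(); T=np.array(p['T_tool_cam'])
    return K,Rt@T[:3,:3],Rt@T[:3,3]+np.array(s['position'])
def ray(c,u,v,z):
    K,M,o=c; d=M@np.linalg.solve(K,[u,v,1.]); return o+d*(z-o[2])/d[2]
def proj(c,P):
    K,M,o=c; q=K@(M.T@(np.array(P,float)-o)); return q[:2]/q[2]
def cloud(c,depth):
    K,M,o=c; v,u=np.mgrid[:480,:640]
    P=np.stack([(u-K[0,2])/K[0,0],(v-K[1,2])/K[1,1],np.ones(u.shape)],-1)*depth[...,None]
    return P@M.T+o
E
python3 - <<'E'
from h import *
for n in('top','side'):
    c=cam(n);im,d=r.capture(n);cv2.imwrite(f'pics/{n}.png',im);np.savez(f'{n}.npz',im=im,d=d)
    print(n,c[2])
    for t in('gauge','lever_knob','blade_1','handle_blank','loupe','ferrule','marker','screwdriver'):
        for x in r.look_for(n,t)[:2]:
            l,tp,w,h=x['extent'];print(t,round(x['conf'],2),[round(a) for a in x['extent']],ray(c,l+w/2,tp+h/2,.02).round(3))
s=r.get_state();print(s['position'],R.from_quat(s['tcp_rot']).as_matrix().round(3),r.grip_point_offset)
E
```

```text
top [ 0.41718149 -0.04012854  0.9392607 ]
gauge 0.57 [303, 235, 94, 62] [ 0.514 -0.058  0.02 ]
lever_knob 0.69 [302, 247, 15, 32] [0.519 0.021 0.02 ]
blade_1 0.64 [314, 254, 14, 45] [ 0.494 -0.     0.02 ]
blade_1 0.63 [340, 246, 15, 46] [ 0.509 -0.052  0.02 ]
handle_blank 0.84 [330, 186, 57, 38] [ 0.635 -0.074  0.02 ]
handle_blank 0.61 [345, 246, 14, 40] [ 0.514 -0.061  0.02 ]
loupe 0.62 [418, 250, 24, 21] [ 0.523 -0.211  0.02 ]
loupe 0.2 [318, 252, 16, 41] [ 0.502 -0.01   0.02 ]
ferrule 0.6 [306, 247, 11, 35] [0.518 0.018 0.02 ]
marker 0.79 [266, 256, 18, 63] [0.474 0.087 0.02 ]
marker 0.55 [416, 232, 12, 8] [ 0.571 -0.197  0.02 ]
screwdriver 0.95 [420, 212, 92, 18] [ 0.601 -0.284  0.02 ]
side [0.52248369 0.74272159 0.52845042]
gauge 0.78 [333, 226, 71, 64] [ 0.516 -0.027  0.02 ]
lever_knob 0.81 [347, 263, 37, 13] [0.519 0.007 0.02 ]
blade_1 0.64 [350, 254, 48, 6] [ 0.506 -0.031  0.02 ]
blade_1 0.61 [340, 240, 42, 8] [ 0.529 -0.07   0.02 ]
handle_blank 0.58 [284, 230, 35, 42] [ 0.63  -0.045  0.02 ]
loupe 0.68 [357, 201, 18, 16] [ 0.521 -0.199  0.02 ]
ferrule 0.63 [332, 208, 10, 14] [ 0.576 -0.174  0.02 ]
marker 0.57 [350, 302, 86, 14] [0.479 0.105 0.02 ]
[ 0.23458616 -0.5792833   0.22253109] [[ 0.927  0.375 -0.   ]
 [ 0.375 -0.927  0.   ]
 [ 0.    -0.    -1.   ]] 0.0187
```

View pics/top.png

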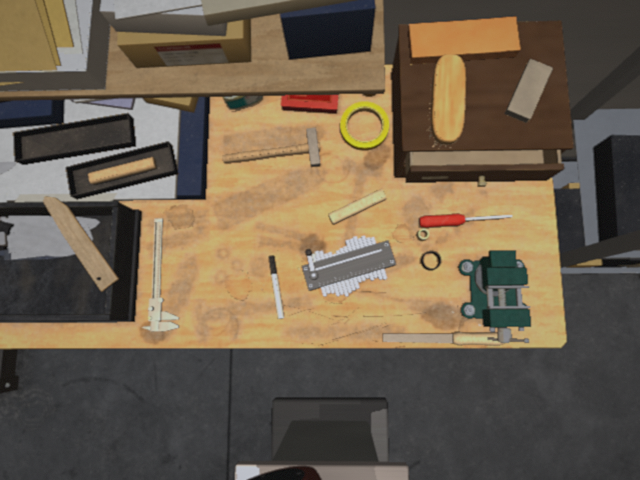

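View pics/side.png

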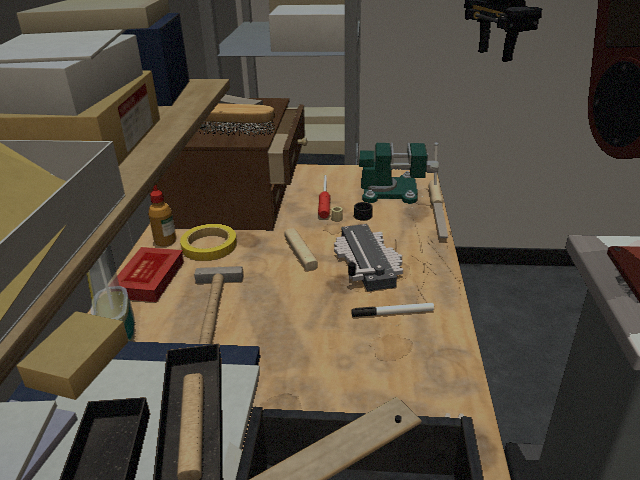

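The gauge sits near (0.515, -0.055), yawed about +14° (px 302,270 to 395,247). The blades stand out at the front, with the knob at the left-rear (px 308,252). The way there passes the vise, so I'll go high.

```bash
python3 -m creep '[{"gripper":8.7,"travel":[4,-4,-4],"twist":0},{"gripper":8.7,"travel":[6.5,-6.5,-8],"twist":0},{"gripper":8.7,"travel":[9,-9.5,-9],"twist":0.03},{"gripper":8.7,"travel":[11.5,-12,-9],"twist":0.06},{"gripper":8.7,"travel":[14,-14.5,-9],"twist":0.08},{"gripper":8.7,"travel":[16.5,-17.3,-9],"twist":0.1},{"gripper":8.7,"travel":[19,-20,-9],"twist":0.12},{"gripper":8.7,"travel":[19,-20,-9],"twist":0.14}]'
python3 -c "
from h import *
s=r.get_state();print(s['position'],R.from_quat(s['tcp_rot']).as_matrix().round(3));print(np.array(r.camera_params('wrist')['T_tool_cam']).round(3))"
```

```text
time_s: 1.57
position: [0.3373, -0.3182, 0.3134]
tcp_rot: [0.992, 0.123, 0.001, -0.0]
wrist_force: [0.7, -0.9, 0.0]
grip_width: 0.0867
finger_force: 0.0
[ 0.33725891 -0.31815017  0.31340106] [[ 0.97   0.245  0.002]
 [ 0.245 -0.97   0.001]
 [ 0.002 -0.    -1.   ]]
[[ 0.    -0.969 -0.246  0.066]
 [ 1.     0.     0.001  0.   ]
 [-0.001 -0.246  0.969 -0.162]
 [ 0.     0.     0.     1.   ]]
```

```bash
python3 -m creep '[{"gripper":8.7,"travel":[22,-21,9],"twist":0},{"gripper":8.7,"travel":[22,-21,9],"twist":0},{"gripper":8.7,"travel":[22,-21,9],"twist":0},{"gripper":8.7,"travel":[22,-21,9],"twist":0},{"gripper":8.7,"travel":[22,-21,9],"twist":0},{"gripper":8.7,"travel":[22,-21,9],"twist":0},{"gripper":8.7,"travel":[22,-21,9],"twist":0},{"gripper":8.7,"travel":[22,-21,9],"twist":0}]'
python3 -m creep '[{"gripper":0,"travel":[0,0,0],"twist":0},{"gripper":0,"travel":[0,0,0],"twist":0},{"gripper":0,"travel":[0,0,0],"twist":0},{"gripper":0,"travel":[0,0,0],"twist":0}]'
python3 - <<'E'
from h import *
c=cam('wrist');im,d=r.capture('wrist');cv2.imwrite('pics/w1.png',im);np.savez('w1.npz',im=im,d=d,K=c[0],M=c[1],o=c[2])
for t in('gauge','lever_knob','handle_blank','loupe','ferrule','marker'):
    for x in r.look_for('wrist',t)[:1]:
        l,tp,w,h=x['extent'];print(t,round(x['conf'],2),[round(a) for a in x['extent']],ray(c,l+w/2,tp+h/2,.02).round(3))
E
```

```text
time_s: 2.23
position: [0.499, -0.0621, 0.2215]
tcp_rot: [0.992, 0.123, -0.0, -0.001]
wrist_force: [0.3, 0.4, -0.2]
grip_width: 0.0872
finger_force: 0.0
time_s: 2.57
position: [0.4981, -0.0665, 0.2231]
tcp_rot: [0.993, 0.122, 0.0, 0.0]
wrist_force: [-0.4, -0.3, -0.7]
grip_width: 0.0678
finger_force: 0.0
gauge 0.64 [217, 146, 175, 103] [ 0.517 -0.054  0.02 ]
lever_knob 0.62 [225, 151, 18, 58] [0.517 0.019 0.02 ]
loupe 0.64 [433, 210, 40, 33] [ 0.526 -0.213  0.02 ]
ferrule 0.9 [442, 165, 30, 23] [ 0.575 -0.2    0.02 ]
marker 0.84 [157, 139, 21, 124] [0.48  0.081 0.02 ]
```

View pics/w1.png

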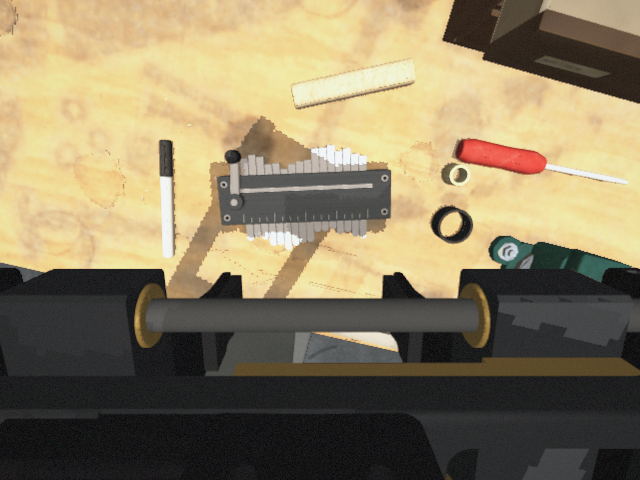

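The wrist view shows the body with corners at about (218,177), (388,164), (391,217) and (223,228), and blades out at front and back. The lever is open with its knob at (233,157), and the marker is at (166,200). Next I'll fit the gauge pose from depth and corners.

```bash
cat >> h.py <<'E'
def fit(c,im,d):
    P=cloud(c,d); g=im.max(2)
    m=(P[...,2]>.017)&(P[...,2]<.0275)&(g<115)&(np.hypot(P[...,0]-.515,P[...,1]+.055)<.12)
    m=cv2.morphologyEx(m.astype(np.uint8),cv2.MORPH_OPEN,np.ones((3,3)))
    n,l,st,_=cv2.connectedComponentsWithStats(m); k=1+np.argmax(st[1:,4])
    v,u=np.nonzero(l==k)
    zt=np.median(P[v,u,2])
    Q=np.array([ray(c,a,b,.022)[:2] for a,b in zip(u,v)])
    (cx,cy),(w,h),a=cv2.minAreaRect((Q*1000).astype(np.float32))
    if w>h: w,h=h,w; a+=90
    a=(a+90)%180-90   # long side direction is a+90
    return cx/1000,cy/1000,np.radians(a),w,h,zt
E
python3 - <<'E'
from h import *
f=np.load('w1.npz');c=(f['K'],f['M'],f['o']);print('rect cx cy yaw w h z',np.round(fit(c,f['im'],f['d']),4))
C=[ray(c,u,v,.022)[:2] for u,v in((218,177),(388,164),(391,217),(223,228))];print(np.round(C,4),np.mean(C,0))
pv=ray(c,236,202,.03);kn=ray(c,233,156,.044);print('pivot',pv,'knob',kn)
# front protrusion of blades
x,y,a=fit(c,f['im'],f['d'])[:3];ca,sa=np.cos(a),np.sin(a)
im=f['im']
print('front px',[proj(c,[x-.025*ca-yy*sa,y-.025*sa+yy*ca,.022]).round() for yy in(.088,-.088)],'back',[proj(c,[x+.025*ca-yy*sa,y+.025*sa+yy*ca,.022]).round() for yy in(.088,-.088)])
b=slice(120,260);cv2.imwrite('pics/w1z.png',cv2.resize(im[130:260,150:410],None,fx=3,fy=3,interpolation=cv2.INTER_NEAREST))
t=np.load('top.npz');print('top',np.round(fit(cam('top'),t['im'],t['d']),4))
t=np.load('side.npz');print('side',np.round(fit(cam('side'),t['im'],t['d']),4))
s=r.get_state();print(s['position'],R.from_quat(s['tcp_rot']).as_matrix()[:2,0],s['grip_width'])
E
```

```text
rect cx cy yaw w h z [ 5.173000e-01 -5.480000e-02  2.804000e-01  4.993170e+01  1.745345e+02
  2.210000e-02]
[[ 0.5163  0.0345]
 [ 0.5698 -0.1277]
 [ 0.5193 -0.1463]
 [ 0.4659  0.0201]] [ 0.51781726 -0.05486664]
pivot [0.49734775 0.01072813 0.03      ] knob [0.54145752 0.01922154 0.044     ]
front px [array([221., 225.]), array([390., 219.])] back [array([216., 176.]), array([391., 169.])]
top [ 5.158000e-01 -5.420000e-02  2.827000e-01  4.800230e+01  1.722641e+02
  2.290000e-02]
side [ 5.182000e-01 -4.710000e-02  2.889000e-01  5.055640e+01  1.788938e+02
  2.030000e-02]
[ 0.49810357 -0.06608828  0.22276006] [0.97041249 0.2414529 ] 0.04072397690041041
```

View pics/w1z.png

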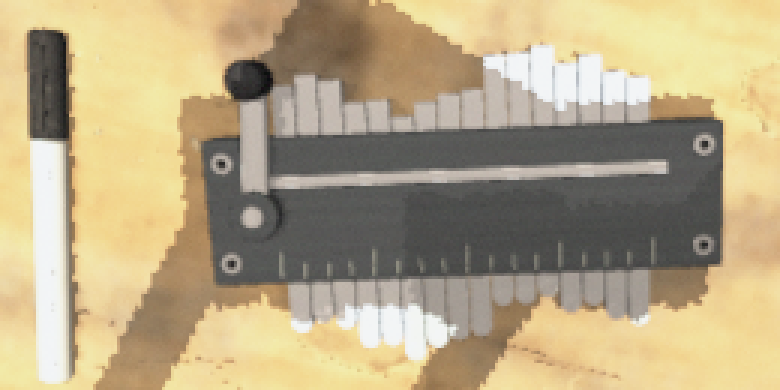

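Both views agree: gauge at (0.5165, -0.0545), yaw 0.281, lever open. I'll square the tool to the gauge, shut the fingers and drop down in front of it.

```bash
cat > st.py <<'E'
from h import *
G=np.array([.5165,-.0545]);Y=.281
s=r.get_state();d=np.array(s['position'][:2])-G;M=R.from_quat(s['tcp_rot']).as_matrix()
f=np.array(s['wrist_force']);ca,sa=np.cos(Y),np.sin(Y)
print('own mm',np.round(1e3*np.array([ca*d[0]+sa*d[1],-sa*d[0]+ca*d[1],s['position'][2]]),1),'yaw',round(np.arctan2(M[1,0],M[0,0]),3),'F own',np.round([ca*f[0]+sa*f[1],-sa*f[0]+ca*f[1],f[2]],1),'w',round(s['grip_width'],4),'t',round(s['time_s'],1))
E
python3 -m creep '[{"gripper":0,"travel":[-2,0,4],"twist":-0.037},{"gripper":0,"travel":[-6.4,-0.6,7],"twist":-0.037},{"gripper":0,"travel":[-6.4,-0.6,10],"twist":-0.037},{"gripper":0,"travel":[-6.4,-0.6,13],"twist":-0.037},{"gripper":0,"travel":[-6.4,-0.6,13],"twist":-0.037},{"gripper":0,"travel":[-6.4,-0.6,13],"twist":-0.037},{"gripper":0,"travel":[-6.4,-0.6,13],"twist":-0.037}]' >/dev/null
python3 st.py
python3 - <<'E'
from h import *
im,d=r.capture('wrist');cv2.imwrite('pics/w2.png',im)
E
```

```text
own mm [-83.    1.8  94.5] yaw 0.282 F own [ 0.8 -0.3  0.7] w 0.0013 t 3.5
```

View pics/w2.png

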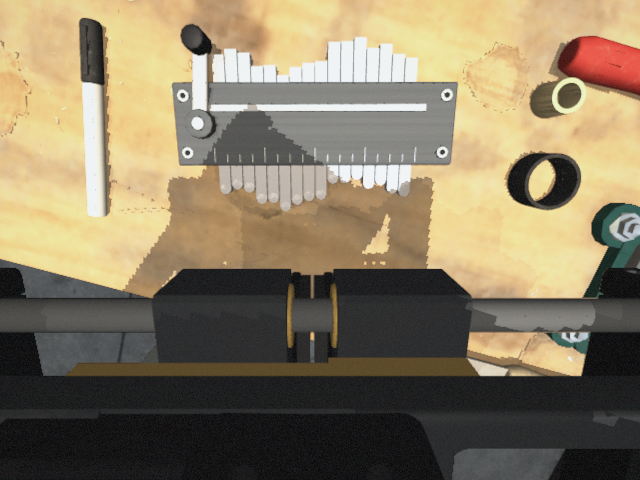

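The gauge is squared in view: front edge at row 165, noses down to row 205, with the shut fingers clear in front of it (cols 290-338). Going down.

```bash
python3 - <<'E'
from h import *
c=cam('wrist');im,d=r.capture('wrist');print(np.round(fit(c,im,d),4))
E
python3 -m creep '[{"gripper":0,"travel":[0,0.2,3],"twist":0},{"gripper":0,"travel":[0,0.2,6],"twist":0},{"gripper":0,"travel":[0,0.2,8],"twist":0},{"gripper":0,"travel":[0,0.2,8.8],"twist":0},{"gripper":0,"travel":[0,0.2,8.8],"twist":0},{"gripper":0,"travel":[0,0.2,8.8],"twist":0}]' >/dev/null
python3 st.py
```

```text
[ 4.98600e-01 -2.32000e-02  2.82000e-01  3.23871e+01  7.36240e+01
  2.21000e-02]
own mm [-83.3   0.1   5.8] yaw 0.282 F own [ 0.4 -0.5  0.4] w 0.0005 t 4.1
```

```bash
python3 -m creep '[{"gripper":0,"travel":[1,0,0],"twist":0},{"gripper":0,"travel":[1.8,0,0],"twist":0},{"gripper":0,"travel":[2.4,0,0],"twist":0},{"gripper":0,"travel":[3,0,0],"twist":0},{"gripper":0,"travel":[3.6,0,0],"twist":0},{"gripper":0,"travel":[4.2,0,0],"twist":0},{"gripper":0,"travel":[4.2,0,0],"twist":0}]' >/dev/null
python3 st.py
python3 -m creep '[{"gripper":0,"travel":[0.2,0,0],"twist":0},{"gripper":0,"travel":[0.3,0,0],"twist":0},{"gripper":0,"travel":[0.4,0,0],"twist":0},{"gripper":0,"travel":[0.4,0,0],"twist":0}]' >/dev/null
python3 st.py
python3 - <<'E'
from h import *
c=cam('wrist');im,d=r.capture('wrist');cv2.imwrite('pics/w3.png',im)
E
```

```text
own mm [-41.    0.6   4.9] yaw 0.282 F own [-0.9 -0.8 -0.2] w 0.0005 t 4.7
own mm [-38.7   1.1   4.3] yaw 0.282 F own [-0.7 -0.4 -0.4] w 0.0005 t 5.0
```

View pics/w3.png

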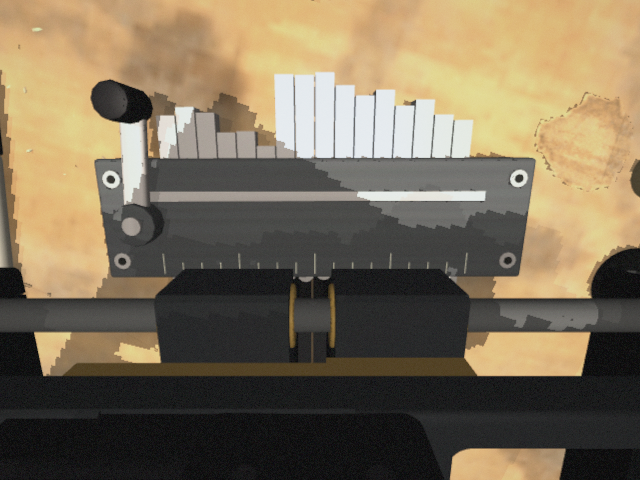

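Blades 7-9 have moved together (their tails at cols 275-333 stand level) and blade 10 only partly, so the tip block is about 25 mm wide. Next I'll creep to flush and watch the force.

```bash
for i in 1; do python3 -m creep '[{"gripper":0,"travel":[0,0,0],"twist":0},{"gripper":0,"travel":[0,0,0],"twist":0},{"gripper":0,"travel":[0.1,0,0],"twist":0},{"gripper":0,"travel":[0.1,0,0],"twist":0},{"gripper":0,"travel":[0.1,0,0],"twist":0}]' >/dev/null; python3 st.py; done
python3 -m creep '[{"gripper":0,"travel":[0.05,0,0],"twist":0},{"gripper":0,"travel":[0.1,0,0],"twist":0},{"gripper":0,"travel":[0.1,0,0],"twist":0},{"gripper":0,"travel":[0.1,0,0],"twist":0}]' >/dev/null; python3 st.py
python3 -m creep '[{"gripper":0,"travel":[0.05,0,0],"twist":0},{"gripper":0,"travel":[0.1,0,0],"twist":0},{"gripper":0,"travel":[0.1,0,0],"twist":0},{"gripper":0,"travel":[0.1,0,0],"twist":0}]' >/dev/null; python3 st.py
```

```text
own mm [-37.6   1.    4.4] yaw 0.282 F own [-1.1 -0.  -1. ] w 0.0005 t 5.5
own mm [-36.4   0.9   4.5] yaw 0.282 F own [-1.5  0.5 -0.7] w 0.0003 t 5.8
own mm [-35.4   0.9   4.5] yaw 0.282 F own [-1.7  0.7 -0.1] w 0.0005 t 6.2
```

```bash
python3 -m creep '[{"gripper":0,"travel":[0.05,0,0],"twist":0},{"gripper":0,"travel":[0.1,0,0],"twist":0},{"gripper":0,"travel":[0.1,0,0],"twist":0},{"gripper":0,"travel":[0.1,0,0],"twist":0}]' >/dev/null; python3 st.py
python3 -m creep '[{"gripper":0,"travel":[0.05,0,0],"twist":0},{"gripper":0,"travel":[0.1,0,0],"twist":0},{"gripper":0,"travel":[0.1,0,0],"twist":0},{"gripper":0,"travel":[0.1,0,0],"twist":0}]' >/dev/null; python3 st.py
python3 - <<'E'
from h import *
c=cam('wrist');im,d=r.capture('wrist');cv2.imwrite('pics/w4.png',im[50:350,80:560])
E
```

```text
own mm [-35.2   0.9   4.5] yaw 0.282 F own [-5.3 -0.1  3. ] w 0.0005 t 6.5
own mm [-35.1   0.9   4.4] yaw 0.282 F own [-9.  -1.   5.3] w 0.0004 t 6.8
```

View pics/w4.png

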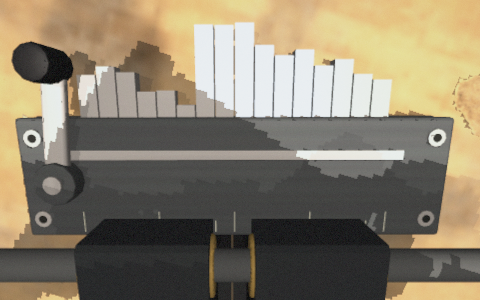

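Body contact is at own x = -35.2 (force jumped to 5 N, then 9 N, and the gauge stayed put), so that is flush. Blades 7-9 are done. Next is the group around blade 11.

```bash
python3 -m creep '[{"gripper":0,"travel":[-2.5,0,0],"twist":0},{"gripper":0,"travel":[-4.5,0,0],"twist":0},{"gripper":0,"travel":[-4.5,0,0],"twist":0},{"gripper":0,"travel":[-4.5,2.1,0],"twist":0},{"gripper":0,"travel":[-4.5,2.1,0],"twist":0},{"gripper":0,"travel":[-3.5,2.1,0],"twist":0},{"gripper":0,"travel":[-2.5,2.1,0],"twist":0},{"gripper":0,"travel":[-1.5,2.1,0],"twist":0}]' >/dev/null; python3 st.py
python3 -m creep '[{"gripper":0,"travel":[0.5,0,0],"twist":0},{"gripper":0,"travel":[0.9,0,0],"twist":0},{"gripper":0,"travel":[1.2,0,0],"twist":0},{"gripper":0,"travel":[1.2,0,0],"twist":0},{"gripper":0,"travel":[1.3,0,0],"twist":0},{"gripper":0,"travel":[1.35,0,0],"twist":0},{"gripper":0,"travel":[1.35,0,0],"twist":0},{"gripper":0,"travel":[1.35,0,0],"twist":0}]' >/dev/null; python3 st.py
```

```text
own mm [-46.8 -20.    4.7] yaw 0.282 F own [-1.1 -0.5  0.8] w 0.0007 t 7.5
own mm [-35.3 -20.    4.4] yaw 0.282 F own [-0.1  0.8 -0.5] w 0.0005 t 8.2
```

```bash
python3 -m creep '[{"gripper":0,"travel":[-2.5,0,0],"twist":0},{"gripper":0,"travel":[-4.5,0,0],"twist":0},{"gripper":0,"travel":[-4.5,0,0],"twist":0},{"gripper":0,"travel":[-4.5,2.4,0],"twist":0},{"gripper":0,"travel":[-4.5,2.4,0],"twist":0},{"gripper":0,"travel":[-3.5,2.4,0],"twist":0},{"gripper":0,"travel":[-2.5,2.4,0],"twist":0},{"gripper":0,"travel":[-1.5,2.4,0],"twist":0}]' >/dev/null; python3 st.py
python3 -m creep '[{"gripper":0,"travel":[0.5,0,0],"twist":0},{"gripper":0,"travel":[0.9,0,0],"twist":0},{"gripper":0,"travel":[1.2,0,0],"twist":0},{"gripper":0,"travel":[1.3,0,0],"twist":0},{"gripper":0,"travel":[1.45,0,0],"twist":0},{"gripper":0,"travel":[1.52,0,0],"twist":0},{"gripper":0,"travel":[1.52,0,0],"twist":0},{"gripper":0,"travel":[1.52,0,0],"twist":0}]' >/dev/null; python3 st.py
python3 -m creep '[{"gripper":0,"travel":[-2.5,0,0],"twist":0},{"gripper":0,"travel":[-4.5,0,0],"twist":0},{"gripper":0,"travel":[-4.5,0,0],"twist":0},{"gripper":0,"travel":[-4.5,1.2,0],"twist":0},{"gripper":0,"travel":[-4.5,1.2,0],"twist":0},{"gripper":0,"travel":[-3.5,1.2,0],"twist":0},{"gripper":0,"travel":[-2.5,1.2,0],"twist":0},{"gripper":0,"travel":[-1.5,1.2,0],"twist":0}]' >/dev/null; python3 st.py
python3 -m creep '[{"gripper":0,"travel":[0.5,0,0],"twist":0},{"gripper":0,"travel":[0.9,0,0],"twist":0},{"gripper":0,"travel":[1.2,0,0],"twist":0},{"gripper":0,"travel":[1.3,0,0],"twist":0},{"gripper":0,"travel":[1.45,0,0],"twist":0},{"gripper":0,"travel":[1.5,0,0],"twist":0},{"gripper":0,"travel":[1.5,0,0],"twist":0},{"gripper":0,"travel":[1.5,0,0],"twist":0}]' >/dev/null; python3 st.py
```

```text
own mm [-48.5 -44.    4.7] yaw 0.282 F own [-1.5 -0.9  0.8] w 0.0006 t 8.9
own mm [-34.9 -44.    4.4] yaw 0.282 F own [-0.5  1.  -0. ] w 0.0008 t 9.5
own mm [-47.8 -56.6   4.8] yaw 0.282 F own [-0.6 -0.7 -0.1] w 0.0002 t 10.2
own mm [-34.8 -56.1   4.5] yaw 0.282 F own [-1.2 -1.3  0.3] w 0.0003 t 10.9
```

```bash
python3 -m creep '[{"gripper":0,"travel":[-2.5,0,0],"twist":0},{"gripper":0,"travel":[-4.5,0,0],"twist":0},{"gripper":0,"travel":[-4.5,0,0],"twist":0},{"gripper":0,"travel":[-4.5,-3.5,0],"twist":0},{"gripper":0,"travel":[-4.5,-6.8,0],"twist":0},{"gripper":0,"travel":[-4.5,-8.4,0],"twist":0},{"gripper":0,"travel":[-4.5,-8.4,0],"twist":0},{"gripper":0,"travel":[-3.5,-8.4,0],"twist":0}]' >/dev/null; python3 st.py
python3 -m creep '[{"gripper":0,"travel":[1,0,0],"twist":0},{"gripper":0,"travel":[2,0,0],"twist":0},{"gripper":0,"travel":[2.8,0,0],"twist":0},{"gripper":0,"travel":[3.2,0,0],"twist":0},{"gripper":0,"travel":[3.4,0,0],"twist":0},{"gripper":0,"travel":[3.5,0,0],"twist":0},{"gripper":0,"travel":[3.5,0,0],"twist":0},{"gripper":0,"travel":[3.5,0,0],"twist":0}]' >/dev/null; python3 st.py
python3 -m creep '[{"gripper":0,"travel":[-2.5,0,0],"twist":0},{"gripper":0,"travel":[-4.5,0,0],"twist":0},{"gripper":0,"travel":[-4.5,0,0],"twist":0},{"gripper":0,"travel":[-4.5,-2.4,0],"twist":0},{"gripper":0,"travel":[-4.5,-2.4,0],"twist":0},{"gripper":0,"travel":[-3.5,-2.4,0],"twist":0},{"gripper":0,"travel":[-2.5,-2.4,0],"twist":0},{"gripper":0,"travel":[-1.5,-2.4,0],"twist":0}]' >/dev/null; python3 st.py
python3 -m creep '[{"gripper":0,"travel":[0.5,0,0],"twist":0},{"gripper":0,"travel":[0.9,0,0],"twist":0},{"gripper":0,"travel":[1.2,0,0],"twist":0},{"gripper":0,"travel":[1.3,0,0],"twist":0},{"gripper":0,"travel":[1.45,0,0],"twist":0},{"gripper":0,"travel":[1.5,0,0],"twist":0},{"gripper":0,"travel":[1.5,0,0],"twist":0},{"gripper":0,"travel":[1.5,0,0],"twist":0}]' >/dev/null; python3 st.py
```

```text
own mm [-70.3  28.5   4.4] yaw 0.283 F own [-1.  -0.5  0.2] w 0.0004 t 11.5
own mm [-35.4  27.2   4.3] yaw 0.282 F own [-4.  -2.2  1.9] w 0.0004 t 12.2
own mm [-47.8  51.1   4.9] yaw 0.282 F own [-1.7  0.2  1.8] w 0.0007 t 12.9
own mm [-35.5  51.9   4.3] yaw 0.282 F own [-3.4 -1.9  1.3] w 0.0006 t 13.5
```

Both left groups reached body contact. Now I'll back off, rise and check the row.

```bash
python3 -m creep '[{"gripper":0,"travel":[-3,0,0],"twist":0},{"gripper":0,"travel":[-4.8,0,0],"twist":0},{"gripper":0,"travel":[-4.8,0,-3],"twist":0},{"gripper":0,"travel":[-4.8,2,-6],"twist":0},{"gripper":0,"travel":[-4.8,5,-8],"twist":0},{"gripper":0,"travel":[-4.8,5,-8],"twist":0},{"gripper":0,"travel":[-4.8,5,-8],"twist":0}]' >/dev/null; python3 st.py
python3 - <<'E'
from h import *
c=cam('wrist');im,d=r.capture('wrist');cv2.imwrite('pics/w5.png',cv2.resize(im[20:240,130:500],None,fx=2,fy=2));np.savez('w5.npz',im=im,d=d,K=c[0],M=c[1],o=c[2])
ca,sa=np.cos(.281),np.sin(.281)
P=lambda x,y,z:proj(c,[.5165+x*ca-y*sa,-.0545+x*sa+y*ca,z])
print('front top corners',P(-.025,.088,.022).round(1),P(-.025,-.088,.022).round(1),'pivot',P(0,.07,.03).round(1),'knob',P(.044,.07,.044).round(1))
E
```

```text
own mm [-80.9  -0.2  86.6] yaw 0.279 F own [-0.2  0.6 -1.3] w 0.0005 t 14.1
front top corners [169.6 169.9] [451.  169.5] pivot [191. 127.] knob [175.1  36. ]
```

View pics/w5.png

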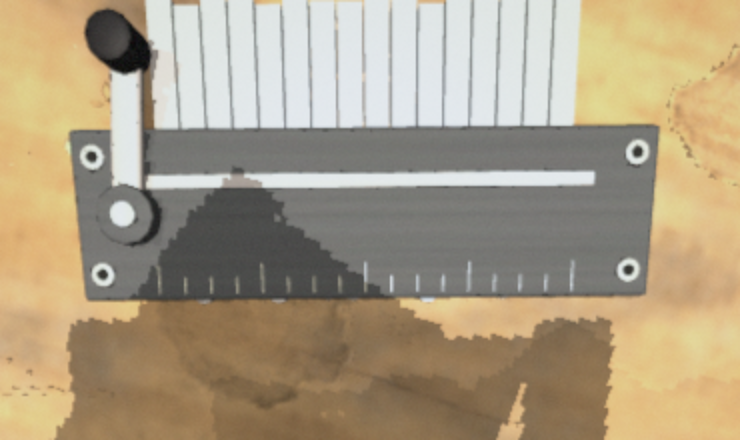

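Nearly flush. Blades 3, 6 and 12 (crop cols 205, 278, 427) still show about 2 mm because the finger corners are rounded, so I'll press those three centrally.

```bash
python3 -m creep '[{"gripper":0,"travel":[0,-3,2],"twist":0},{"gripper":0,"travel":[0,-4.4,5],"twist":0},{"gripper":0,"travel":[0,-4.4,7.5],"twist":0},{"gripper":0,"travel":[0,-4.4,8.1],"twist":0},{"gripper":0,"travel":[0,-4.4,8.1],"twist":0},{"gripper":0,"travel":[1.5,-4.4,8.1],"twist":0},{"gripper":0,"travel":[3,-4.4,8.1],"twist":0},{"gripper":0,"travel":[3.6,-4.4,8.1],"twist":0}]' >/dev/null; python3 st.py
python3 -m creep '[{"gripper":0,"travel":[0.4,0,0],"twist":0},{"gripper":0,"travel":[0.7,0,0],"twist":0},{"gripper":0,"travel":[0.9,0,0],"twist":0},{"gripper":0,"travel":[1,0,0],"twist":0},{"gripper":0,"travel":[1.05,0,0],"twist":0},{"gripper":0,"travel":[1.05,0,0],"twist":0},{"gripper":0,"travel":[1.05,0,0],"twist":0}]' >/dev/null; python3 st.py
```

```text
own mm [-45.5  46.3   3.5] yaw 0.282 F own [-0.   0.1 -0.3] w 0.0008 t 14.8
own mm [-36.7  45.9   3.4] yaw 0.282 F own [0.  0.5 0.2] w 0.0005 t 15.4
```

```bash
python3 -m creep '[{"gripper":0,"travel":[0,0.2,-0.1],"twist":0},{"gripper":0,"travel":[0.1,0.2,-0.1],"twist":0},{"gripper":0,"travel":[0.2,0.2,-0.1],"twist":0},{"gripper":0,"travel":[0.25,0.2,-0.1],"twist":0},{"gripper":0,"travel":[0.25,0.2,-0.1],"twist":0},{"gripper":0,"travel":[0.25,0.2,-0.1],"twist":0}]' >/dev/null; python3 st.py
python3 -m creep '[{"gripper":0,"travel":[-0.5,0,0],"twist":0},{"gripper":0,"travel":[-0.8,2.4,0],"twist":0},{"gripper":0,"travel":[-0.8,2.4,0],"twist":0},{"gripper":0,"travel":[-0.8,2.4,0],"twist":0},{"gripper":0,"travel":[-0.3,2.4,0],"twist":0},{"gripper":0,"travel":[-0.1,2.4,0],"twist":0},{"gripper":0,"travel":[0.05,2.4,0],"twist":0},{"gripper":0,"travel":[0.05,2.4,0],"twist":0}]' >/dev/null; python3 st.py
```

```text
own mm [-35.3  43.6   4.5] yaw 0.282 F own [-8.4 -1.9  6.3] w 0.0003 t 15.9
own mm [-34.8  20.4   4.3] yaw 0.283 F own [-8.1 -1.9  6.8] w 0.0003 t 16.6
```

```bash
python3 -m creep '[{"gripper":0,"travel":[-0.8,0,0],"twist":0},{"gripper":0,"travel":[-0.8,3,0],"twist":0},{"gripper":0,"travel":[-0.8,4.85,0],"twist":0},{"gripper":0,"travel":[-0.8,4.85,0],"twist":0},{"gripper":0,"travel":[-0.3,4.85,0],"twist":0},{"gripper":0,"travel":[-0.1,4.85,0],"twist":0},{"gripper":0,"travel":[0.02,4.85,0],"twist":0},{"gripper":0,"travel":[0.02,4.85,0],"twist":0}]' >/dev/null; python3 st.py
python3 -m creep '[{"gripper":0,"travel":[-0.8,0,0],"twist":0},{"gripper":0,"travel":[-0.8,2.4,0],"twist":0},{"gripper":0,"travel":[-0.8,2.4,0],"twist":0},{"gripper":0,"travel":[-0.8,2.4,0],"twist":0},{"gripper":0,"travel":[-0.3,2.4,0],"twist":0},{"gripper":0,"travel":[-0.1,2.4,0],"twist":0},{"gripper":0,"travel":[0.05,2.4,0],"twist":0},{"gripper":0,"travel":[0.05,2.4,0],"twist":0}]' >/dev/null; python3 st.py
python3 -m creep '[{"gripper":0,"travel":[-3,0,0],"twist":0},{"gripper":0,"travel":[-4.8,0,0],"twist":0},{"gripper":0,"travel":[-4.8,0,-3],"twist":0},{"gripper":0,"travel":[-4.8,-3,-6],"twist":0},{"gripper":0,"travel":[-4.8,-5,-9],"twist":0},{"gripper":0,"travel":[-4.8,-5,-9],"twist":0},{"gripper":0,"travel":[-4.8,-5,-9],"twist":0},{"gripper":0,"travel":[-4.8,-5,-9],"twist":0}]' >/dev/null; python3 st.py
python3 - <<'E'
from h import *
c=cam('wrist');im,d=r.capture('wrist');cv2.imwrite('pics/w6.png',cv2.resize(im[10:240,130:500],None,fx=2,fy=2));np.savez('w6.npz',im=im,d=d,K=c[0],M=c[1],o=c[2])
E
```

```text
own mm [-34.2 -28.    4.3] yaw 0.284 F own [-7.9 -4.3  5.1] w 0.0002 t 17.2
own mm [-33.7 -51.7   4.3] yaw 0.283 F own [-7.3 -0.6  5.5] w -0.0 t 17.9
own mm [-80.3  -2.3  94.5] yaw 0.283 F own [ 0.2  0.5 -0.2] w 0.0003 t 18.6
```

View pics/w6.png

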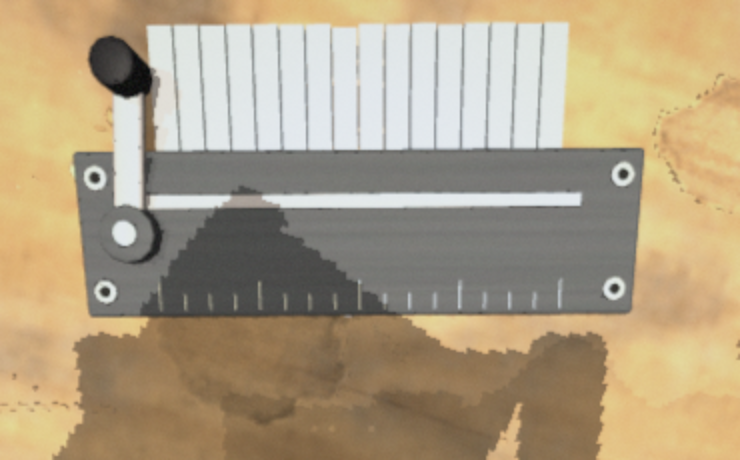

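The row is flush (front edge clean; only blade 8's tail is about 1 mm short). Now I'll locate pivot and knob for the lever: (192,127) and (189,41) in full-image pixels.

```bash
python3 - <<'E'
from h import *
f=np.load('w6.npz');c=(f['K'],f['M'],f['o'])
G=np.array([.5165,-.0545]);ca,sa=np.cos(.281),np.sin(.281)
own=lambda p:(np.array([[ca,sa],[-sa,ca]])@(p[:2]-G)*1e3).round(1)
for n,u,v,z in(('pivot',192,127,.033),('knobtop',188,39,.044),('FL',175,167,.022),('FR',445,166.5,.022),('BR',451,84,.022),('BL',168,86.5,.022)):print(n,own(ray(c,u,v,z)))
for x in r.look_for('wrist','lever_knob')[:2]:print(x)
s=r.get_state();print(np.round(s['q'],2))
E
python3 st.py
```

```text
pivot [ 0.4 69.2]
knobtop [44.9 64.2]
FL [-23.5  85.7]
FR [-22.8 -88.5]
BR [ 26.6 -87.5]
BL [24.7 85.5]
{'extent': [179.1, 30.0, 30.7, 113.1], 'conf': 0.93}
[-0.36 -0.07  2.09 -0.    1.12  0.93]
own mm [-81.1  -2.3  93.3] yaw 0.282 F own [-0.6 -0.7  0.9] w 0.0003 t 18.7
```

```bash
python3 -m creep '[{"gripper":0,"travel":[6,-6,0],"twist":0},{"gripper":0,"travel":[12.5,-9.7,0],"twist":0},{"gripper":0,"travel":[12.5,-9.7,0],"twist":0},{"gripper":0,"travel":[12.5,-9.7,0],"twist":0},{"gripper":0,"travel":[12.5,-9.7,0],"twist":0},{"gripper":0,"travel":[12.5,-9.7,3],"twist":0},{"gripper":0,"travel":[12.5,-9.7,6.1],"twist":0},{"gripper":0,"travel":[12.5,-9.7,6.1],"twist":0}]' >/dev/null; python3 st.py
python3 -m creep '[{"gripper":0,"travel":[0,0,0],"twist":0},{"gripper":0,"travel":[0,0,0],"twist":0}]' >/dev/null; python3 st.py
```

```text
own mm [38.5 96.  26.1] yaw 0.282 F own [-2.4  0.4 -1.2] w 0.0005 t 19.4
own mm [44.2 93.9 33.7] yaw 0.281 F own [ 1.5 -1.  -0.4] w 0.0004 t 19.5
```

```bash
python3 -m creep '[{"gripper":0,"travel":[0,1,0],"twist":0},{"gripper":0,"travel":[-0.2,1.7,0],"twist":0},{"gripper":0,"travel":[-0.3,2.1,0],"twist":0},{"gripper":0,"travel":[-0.6,2.8,0],"twist":0},{"gripper":0,"travel":[-1,3.4,0],"twist":0},{"gripper":0,"travel":[-1.4,3.8,0],"twist":0},{"gripper":0,"travel":[-1.9,4.2,0],"twist":0},{"gripper":0,"travel":[-1.9,4.2,0],"twist":0}]' >/dev/null; python3 st.py
python3 -m creep '[{"gripper":0,"travel":[-0.3,0.2,0],"twist":0},{"gripper":0,"travel":[-0.6,0.4,0],"twist":0},{"gripper":0,"travel":[-0.6,0.4,0],"twist":0},{"gripper":0,"travel":[-0.6,0.4,0],"twist":0}]' >/dev/null; python3 st.py
python3 - <<'E'
from h import *
c=cam('wrist');im,d=r.capture('wrist');cv2.imwrite('pics/w7.png',im)
E
```

```text
own mm [24.2 51.7 33.3] yaw 0.281 F own [ 0.2  0.6 -1.2] w 0.0005 t 20.2
own mm [19.2 48.4 33.5] yaw 0.282 F own [ 0. -1.  0.] w 0.0009 t 20.5
```

View pics/w7.png

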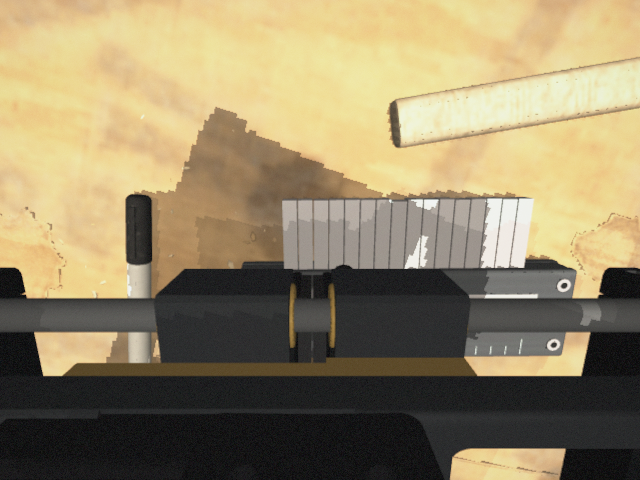

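The knob (343,268) sits just right of the fingers, so the lever is about 65° round. Now I'll go round behind it and push it forward to the stop.

```bash
python3 -m creep '[{"gripper":0,"travel":[1.5,-0.3,0],"twist":0},{"gripper":0,"travel":[3,-0.3,0],"twist":0},{"gripper":0,"travel":[3,-0.3,0],"twist":0},{"gripper":0,"travel":[3,2.2,0],"twist":0},{"gripper":0,"travel":[3,2.2,0],"twist":0},{"gripper":0,"travel":[3,2.2,0],"twist":0},{"gripper":0,"travel":[2.2,2.2,0],"twist":0},{"gripper":0,"travel":[1.4,2.2,0],"twist":0}]' >/dev/null; python3 st.py
python3 -m creep '[{"gripper":0,"travel":[-0.4,0,0],"twist":0},{"gripper":0,"travel":[-0.8,0,0],"twist":0},{"gripper":0,"travel":[-1.2,0,0],"twist":0},{"gripper":0,"travel":[-1.4,0,0],"twist":0},{"gripper":0,"travel":[-1.5,0,0],"twist":0},{"gripper":0,"travel":[-1.5,0,0],"twist":0}]' >/dev/null; python3 st.py
python3 -m creep '[{"gripper":0,"travel":[-0.1,0,0],"twist":0},{"gripper":0,"travel":[-0.15,0,0],"twist":0},{"gripper":0,"travel":[-0.15,0,0],"twist":0},{"gripper":0,"travel":[-0.15,0,0],"twist":0}]' >/dev/null; python3 st.py
```

```text
own mm [32.9 26.8 33.5] yaw 0.282 F own [ 0.   0.1 -0.2] w 0.0002 t 21.2
own mm [18.2 26.5 33.6] yaw 0.282 F own [-0.5 -0.3  0.6] w 0.0006 t 21.7
own mm [17.5 26.4 33.7] yaw 0.282 F own [ 2.4  1.2 -1.1] w 0.0003 t 22.1
```

The force rose to 2.4 N at x = 17.5, so the lever is at its stop. Retreating and checking.

```bash
python3 -m creep '[{"gripper":0,"travel":[1.5,0,0],"twist":0},{"gripper":0,"travel":[2.5,0,-1],"twist":0},{"gripper":0,"travel":[2.5,0,-5],"twist":0},{"gripper":0,"travel":[-1,2,-9],"twist":0},{"gripper":0,"travel":[-4,3,-11],"twist":0},{"gripper":0,"travel":[-7,3,-11],"twist":0},{"gripper":0,"travel":[-7,3,-11],"twist":0},{"gripper":0,"travel":[-7,3,-11],"twist":0}]' >/dev/null; python3 st.py
python3 - <<'E'
from h import *
c=cam('wrist');im,d=r.capture('wrist');cv2.imwrite('pics/w8.png',im)
ca,sa=np.cos(.281),np.sin(.281)
P=lambda x,y,z:proj(c,[.5165+x*ca-y*sa,-.0545+x*sa+y*ca,z]).round(1)
print('pivot',P(0,.07,.033),'knob locked top',P(0,.026,.044),P(-.025,.088,.022),P(-.025,-.088,.022))
E
```

```text
own mm [-54.3  -3.9 144.1] yaw 0.28 F own [ 0.8  0.  -0.7] w 0.0005 t 22.7
pivot [212.7 168.6] knob locked top [269.6 169.3] [196.1 200. ] [416.3 199.7]
```

View pics/w8.png

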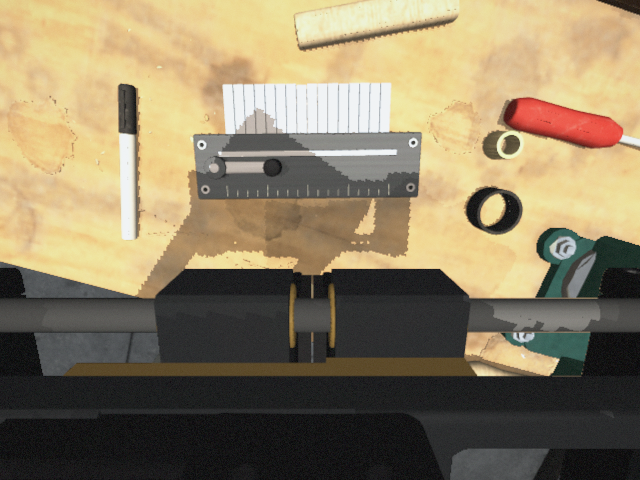

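The lever lies along the body (pivot 216,167; knob 272,167), which matches the locked prediction. The row is straight, the gauge and bystanders are in place, and the robot is clear.

```bash
python3 -c "
from station import r
print(r.finish_job())"
```

```text
the job is handed in; nothing more can be done
None
```

The job is handed in: in the last wrist picture all 16 blades look flush, the lock lever lies along the body at its stop, and the gauge and bystanders are where they were; the hand-in returned no verdict.

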